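# Turn the square lab module at the corner post and dock it

### The job

The square blue lab module stands with its copper connector side facing sideways. Keeping it flat on the white board, push it against the fixed red-capped corner post so that it swivels a quarter turn round the post and its connector faces the black dock, then slide it into the dock until you feel it fully home, square against the back stop, and press it there for about half a second with a push of 8 to 10 N (never more than 15 N on the post or 12 N on the dock). The back stop's setting differs each time and is not measured; leave the other things on the bench alone, and let go with the module left home on the contact plate.

Things in the scene. Friction and masses are not known exactly. Their poses are not given: they have to be found in the camera images.
- module: Square blue box, 96 x 96 x 44 mm, 0.2 to 0.4 kg, flat white top, too wide to grip. Origin: centre of underside; z up. Its +x side carries the copper connector strip (a copper band also shows on top along it). At the start its +x points roughly along the dock's -y; home, it points along the dock's +x: a quarter turn counter-clockwise from above.
- module_plug (a point): Centre of the module's connector face: 48 mm from the origin along the module's +x, 22 mm above its underside.
- board: Fixed white board, 8 mm thick, on which the module slides (pushing it along takes about 1 to 3 N, more if it is also pressed down) and post and dock stand. Origin: underside (bench level), below the post's pivot edge; x points to the dock, y to the left. It spans x -195..165 and y -200..110 mm; its place and yaw vary.
- post: Fixed square steel corner post, red cap, top 58 mm above the board. Origin and axes as the board: it covers x 0..24, y 0..24 mm; its vertical edge at x = 0, y = 0 is the pivot. The module starts on its -x side, 5 to 40 mm away, its middle level with the pivot edge or up to 22 mm to the -y side.
- dock: Fixed black dock, walls 34 mm high, open to -x and above. Origin and axes as the board. Pocket 99 mm wide (inner walls y = 1.5 and -97.5 mm) from x = 88 mm, mouth flared from x = 69 mm. Rigid back stop at an UNMEASURED setting, face between x = 108 and 136 mm; a copper contact plate sprung with 1 N stands 3 mm before it and yields to a module coming home.
- adapter: Bystander: small orange block 30 x 26 x 30 mm with two brass sockets, on the board to the left of the dock. Origin: centre of underside.
- terminal_block: Bystander: small green block 50 x 22 x 20 mm on the board to the right of the dock. Origin: centre of underside.
- multimeter: Bystander: yellow hand multimeter 170 x 82 x 42 mm, on the left of the bench. Origin: centre of underside.
- screwdriver: Bystander: screwdriver 190 mm long, lying on the right of the bench.
- mug: Bystander: white mug 80 mm wide, 90 mm high, on the left of the bench. Origin: centre of underside.
- spool: Bystander: grey reel 64 mm wide, 45 mm high, standing on the right of the bench. Origin: centre of underside.
- parts_tray: Bystander: red open tray 160 x 110 x 35 mm on the right of the bench. Origin: centre of underside.
Not all that is in view belongs to the job. There is more than one size of the module; the one meant has the size given above.

How it is judged:
By the outcome, as a careful person would: the job done as asked, in the order asked, and still so for the second after the job is handed in, with the robot touching nothing.
It also fails if it takes over 72 s, if anything falls off the work surface, if the arm or the gripper's body presses on something with over 40 N, if the wrist force passes 120 N, or if a joint passes its speed limit or range.

### The arm

A 6-joint arm with a two-finger parallel gripper is mounted at the origin on the work surface. World frame = base frame: x ahead of the robot, y to its left, z up, the work surface at z = 0. Lengths are in m, angles in rad, forces in N, time in s.
With the tool pointing down it reaches from about 0.3 to 0.875 m from the base axis. Payload 6.4 kg.
Tool frame: the origin (TCP) lies at the very end of the fingers, on their centre line; the grasp point (between the pads) lies 19 mm behind it; z points along the fingers, y is the line along which they close (so a half turn about z gives the same grasp; the last joint's range is limited). The gripper opens to 85 mm and grips with 20 to 120 N. Pads are 22 mm wide; open, the fingers measure 114 mm over their backs; the gripper's body (76 mm by 85 mm) begins 54 mm behind the grasp point. The pads swing forward as they close: fully open they stand 13 mm farther back than shut.
Start: joints at [-1.54, 0.181, 1.607, -0, 1.354, -0.206], TCP at [0.135, -0.559, 0.231] pointing down, gripper open.
Joint ranges: [-2.99, 2.99], [-0.89, 2.07], [0.3, 2.58], [-1.14, 4.28], [0, 2.63], [-3.12, 3.12]. Speed limits (rad/s): [2.57, 2.57, 3.01, 3.14, 3.14, 3.14].

### API

Orientations are given as a unit quaternion [w, x, y, z].
In Python, from bench import ctrl gives the robot as it stands.
- The arm moves only by the tool jog_arm, never from a script. Its argument "series" is a list that holds one entry, the list of rows, each a list of 7 numbers: the shift along the tool's x, y, z in mm, then the turn, a rotation vector about the tool's x, y, z in rad, then the finger opening in mm, from 0 to 85.4. In form: [[[tx, ty, tz, rx, ry, rz, gripper], ...]]. A call has exactly 10 rows; each row shifts and turns the commanded pose from where the row before left it, along the tool's axes as they then stand; what a row does not reach is not made up. A row lasts 1/10 s, in which the tool goes at most 50 mm and 8.59 degrees, less where a joint would pass 70% of its speed; a pose out of reach is approached as far as the arm can. A call with a gripper value outside its range is refused whole. The fingers move at their own pace and stop on an object; the grip force is fixed at half the most. Time passes only in rows, so rows that do not move let the fingers close, or fill a call up. It gives the time, the measured TCP pose, the force, the opening and the grip force at its end, in the units of the state.
- ctrl.get_obs(): the state, without advancing time (a new reading comes with each control period).
- ctrl.camera(name): name is "side" or "top" or "wrist"; returns a dict with "frame" (420x560x3 uint8, blue, green, red), "z_map" (420x560 float32, m along the optical axis (not along the pixel's ray), 0 where there is no reading), "fx", "fy", "cx", "cy" (pixels), "xyz" and "rotation" of the camera in the world. Camera axes: x right, y down, z forward; pixel columns grow to the right and rows downward; lengths in m; the calibration is good to about 2 mm. A picture is of the moment at which its call begins.
- ctrl.hand_in(): hands the job in; it is judged then, once.
The state is a dict: "time_s": time; "q": joint angles; "dq": joint speeds; "joint_efforts": joint torques, N m; "eef_pos": TCP position; "eef_rot": TCP orientation; "wrist_force": force on the tool from outside, world axes, zero at the start; "torque": the same for the moment, N m; "opening": opening from 0.0 (shut) to 1.0 (fully open); "grasp_force": force on a finger pad.
Only numpy, scipy, OpenCV 4.12 (cv2) and the standard library are available. Lean on these libraries where they do the work, as an engineer would, in place of code of your own. Each camera call takes 0.05 s, during which the arm holds its last target. There are 200 camera calls.

## Working session

There is one attempt and no reset: what is moved stays moved. The work goes in short steps, Python scripts to look and compute and a tool call to move; the robot and the scene stay as the last step left them, time stands still between calls to the robot, and variables do not carry over. Pictures are saved under pics/ and viewed, at most 10 in all, crops included, and the job is handed in when it is done.

Besides the shell and the picture viewer there is one more tool, called as name(argument=value, ...), one argument or row to a line, values as JSON. jog_arm: Moves the arm, as the interface text tells. Its arguments: {"type":"object","properties":{"series":{"type":"array"}},"required":["series"]}

```bash
ls; mkdir -p pics; python3 - <<'E'
from bench import ctrl
import cv2,numpy as np,pickle
o=ctrl.get_obs();print(o)
for n in("top","side"):
    c=ctrl.camera(n);pickle.dump(c,open(n+'.pkl','wb'));cv2.imwrite(f'pics/{n}0.png',c['frame']);print(n,c['fx'],c['fy'],c['cx'],c['cy'],c['xyz'],c['rotation'])
E
```

```text
pics
{'time_s': 0.0, 'q': array([-1.54030583e+00,  1.81494940e-01,  1.60799692e+00, -7.27192555e-07,
        1.35377253e+00, -2.06288561e-01]), 'dq': array([-0.00276131, -0.00038997, -0.00338529, -0.00069486,  0.00118317,
       -0.00077022]), 'joint_efforts': array([ 8.08525638e-04, -4.44868255e+01, -3.51340592e+01, -1.53515512e-04,
        8.95242876e-03,  2.67142417e-05]), 'eef_pos': array([ 0.13488588, -0.558405  ,  0.23041542]), 'eef_rot': array([-8.32667950e-04,  9.92999785e-01,  1.18113200e-01,  7.30234097e-05]), 'wrist_force': array([ 0.50592914, -0.84164033,  0.4716103 ]), 'torque': array([-0.00423937,  0.00050291,  0.0424304 ]), 'grasp_force': 0.0, 'opening': 1.0039464922161645}
top 414.0689514376954 414.0689514376954 284.9002620716396 206.9748330837378 [ 3.92708864e-01 -3.94203808e-04  1.05588120e+00] [-0.03621077  0.70745776 -0.70516744  0.03051511]
side 390.955005976122 390.955005976122 276.79965279793913 217.868352296806 [0.11265473 0.8679047  0.78598199] [ 0.09071439 -0.1879      0.87409757 -0.43865467]
```

View pics/top0.png

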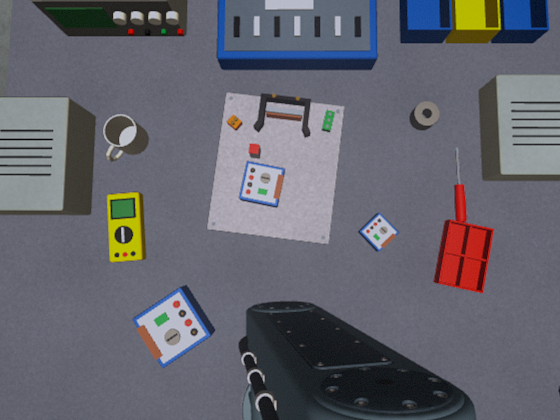

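View pics/side0.png

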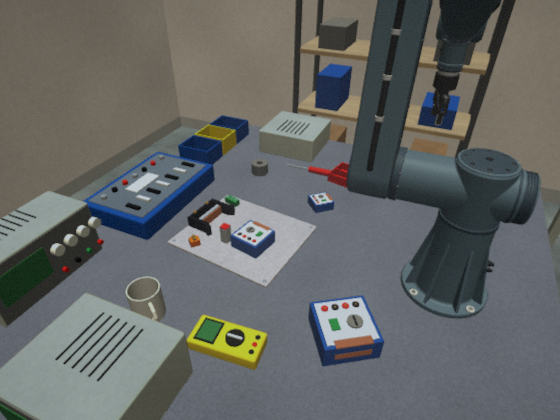

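The pictures show three blue boxes. In the top view one is on the board at about (262,184), a larger one is at (173,327), and a smaller one is at (379,232). The one on the board beside the red-capped post at (254,150), with copper facing right, fits the description. I'll measure sizes and confirm with a crop.

```bash
cat > h.py <<'E'
import numpy as np,cv2
from scipy.spatial.transform import Rotation as R
def ray(c,uv,z):
    uv=np.atleast_2d(uv).astype(float)
    d=np.c_[(uv[:,0]-c['cx'])/c['fx'],(uv[:,1]-c['cy'])/c['fy'],np.ones(len(uv))]
    q=c['rotation'];d=R.from_quat([q[1],q[2],q[3],q[0]]).apply(d)
    p=np.array(c['xyz']);t=(z-p[2])/d[:,2]
    return (p+d*t[:,None])[:,:2]
def big(m,near=None):
    cs,_=cv2.findContours(m.astype(np.uint8),cv2.RETR_EXTERNAL,cv2.CHAIN_APPROX_NONE)
    return sorted(cs,key=cv2.contourArea)[::-1]
E
python3 - <<'E'
import pickle;from h import *
c=pickle.load(open('top.pkl','rb'));f=c['frame'];hsv=cv2.cvtColor(f,cv2.COLOR_BGR2HSV)
H,S,V=cv2.split(hsv)
z=c['z_map'];print('depth at board',z[220,260],'module',z[184,262])
blue=(H>100)&(H<125)&(S>130)
for k in big(blue)[:8]:
    m=k.reshape(-1,2).mean(0)
    hull=cv2.convexHull(k).reshape(-1,2);w=ray(c,hull,.052)
    print('blue',m.round(),cv2.minAreaRect((w*1000).astype(np.float32)))
w=(S<60)&(V>120)
roi=np.zeros_like(w);roi[85:250,195:355]=1
k=big(w&roi)[0];hull=cv2.convexHull(k).reshape(-1,2);p=ray(c,hull,.008)*1000
r=cv2.minAreaRect(p.astype(np.float32));print('board',r,cv2.boxPoints(r).round(1).tolist())
red=((H<6)|(H>174))&(S>150)&(V>80);red[:, 300:]=0;red[:130]=0;red[170:]=0
k=big(red)[0];print('red',cv2.minAreaRect((ray(c,k.reshape(-1,2),.066)*1000).astype(np.float32)))
cv2.imwrite('pics/crop.png',cv2.resize(f[85:250,195:355],None,fx=3.6,fy=3.6,interpolation=cv2.INTER_CUBIC))
E
```

```text
depth at board 1.0473573 module 1.0152173
blue [297.  46.] ((928.8900146484375, -20.192764282226562), (403.7077331542969, 180.5641326904297), 89.92491912841797)
blue [424.  20.] ((962.8352661132812, -347.3916015625), (130.32998657226562, 111.81612396240234), 89.92491912841797)
blue [520.  21.] ((962.6248168945312, -584.9214477539062), (144.46514892578125, 111.61455535888672), 89.92491912841797)
blue [176. 324.] ((201.42938232421875, 276.1617431640625), (135.95651245117188, 137.77391052246094), 33.933319091796875)
blue [257. 182.] ((545.5364990234375, 65.28998565673828), (94.65078735351562, 94.91682434082031), 78.66822052001953)
blue [376. 229.] ((428.40252685546875, -217.93467712402344), (67.67100524902344, 67.27446746826172), 44.42820358276367)
blue [213. 331.] ((191.83592224121094, 177.3109588623047), (0.0, 0.0), 0.0)
blue [322. 350.] ((149.43919372558594, -80.78217315673828), (0.0, 0.0), 0.0)
board ((588.7747192382812, 36.584320068359375), (409.8597106933594, 406.2825012207031), 89.30697631835938) [[383.20001220703125, -165.89999389648438], [789.4000244140625, -170.8000030517578], [794.4000244140625, 239.0], [388.1000061035156, 244.0]]
red ((629.0166015625, 84.088623046875), (21.395843505859375, 22.731992721557617), 82.66761016845703)
```

View pics/crop.png

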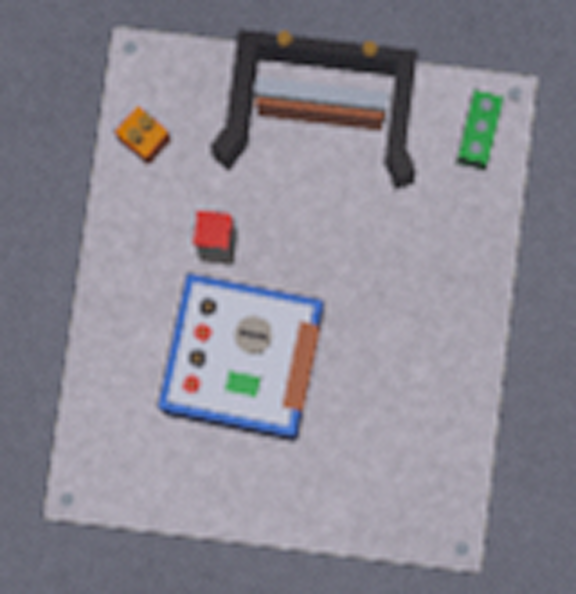

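The crop confirms it: the module on the board, with its top centred at crop (243,356), measures about 95 mm. The others measure about 137 and 67 mm. Its copper strip faces right, the post cap is at (214,230), and the dock mouth is at (230–400,150–180) with copper in front of the stop.

```bash
python3 - <<'E'
import pickle;from h import *
c=pickle.load(open('top.pkl','rb'));f=c['frame']
g=cv2.GaussianBlur(cv2.cvtColor(f,cv2.COLOR_BGR2GRAY),(3,3),0)
k=np.array([[112,27],[537,77],[482,572],[45,518]],float)/3.6+[195-.4,85-.4]
k=cv2.cornerSubPix(g,k.astype(np.float32).reshape(-1,1,2),(5,5),(-1,-1),(3,50,.01)).reshape(-1,2)
print(k)
W=ray(c,k,.008)*1000;B=np.array([[165,110],[165,-200],[-195,-200],[-195,110.]])
def fit(B,W):
    b,w=B-B.mean(0),W-W.mean(0);th=np.arctan2((b[:,0]*w[:,1]-b[:,1]*w[:,0]).sum(),(b*w).sum())
    r=np.array([[np.cos(th),-np.sin(th)],[np.sin(th),np.cos(th)]]);return th,r,W.mean(0)-r@B.mean(0)
th,r,t=fit(B,W);print('yaw',np.degrees(th),'pivot',t,'res',(B@r.T+t-W).round(1).tolist())
print('red in board',r.T@(np.array([629,84.1])-t),'module',r.T@(np.array([545.5,65.3])-t),'mod yaw rel',-11.33-np.degrees(th))
for p in([-155,-54],):print(p,r@p+t)
E
```

```text
[[226.7701   92.04551]
 [343.76468 106.24143]
 [327.6028  242.9008 ]
 [207.31152 228.7478 ]]
yaw -6.9150805655349314 pivot [616.75671938  73.45944641] res [[0.6, 1.5], [1.1, -1.1], [-2.2, -1.9], [0.5, 1.5]]
red in board [10.87311636 12.03721901] module [-69.75599357 -16.67926808] mod yaw rel -4.414919434465069
[-155, -54] [456.38273869  38.51397007]
```

jog_arm(
  series=[
    [[0,0,0,0,0,0,0],[0,-50,0,0,0,0,0],[0,-50,0,0,0,0,0],[0,-50,0,0,0,0,0],[0,-50,0,0,0,0,0],[20,-45,0,0,0,0,0],[20,-45,0,0,0,0,0],[20,-45,0,0,0,0,0],[20,-45,0,0,0,0,0],[0,0,0,0,0,0,0]],
  ],
)

```text
time_s: 1.1
eef_pos: [0.1257, -0.1687, 0.2278]
eef_rot: [-0.007, 0.993, 0.119, 0.0]
wrist_force: [-0.2, -0.4, -0.7]
opening: 0.003
grasp_force: 0.0
```

jog_arm(
  series=[
    [[46,-15.5,0,0,0,0,0],[46,-15.5,0,0,0,0,0],[46,-15.5,0,0,0,0,0],[46,-15.5,0,0,0,0,0],[46,-15.5,0,0,0,0,0],[46,-15.5,0,0,0,0,0],[46,-15.5,0,0,0,0,0],[46,-15.5,0,0,0,0.145,0],[0,0,0,0,0,0.145,0],[0,0,0,0,0,0.145,0]],
  ],
)

```text
time_s: 2.1
eef_pos: [0.416, 0.0059, 0.2316]
eef_rot: [-0.001, 0.996, -0.094, -0.001]
wrist_force: [0.1, 1.2, -0.6]
opening: 0.003
grasp_force: 0.0
```

```bash
python3 - <<'E'
from bench import ctrl
import cv2,pickle
c=ctrl.camera('wrist');pickle.dump(c,open('w1.pkl','wb'));cv2.imwrite('pics/w1.png',c['frame']);o=ctrl.get_obs();print(o['eef_pos'],o['eef_rot'],c['xyz'],o['wrist_force'],o['q'])
E
```

```text
[0.41565289 0.00547889 0.23171874] [-7.27075852e-04  9.95213842e-01 -9.77163318e-02 -6.31630150e-04] [ 0.48696943 -0.00844473  0.37384032] [ 0.88335094  0.08624407 -0.90558957] [-2.75108269e-01 -1.96868472e-01  1.98105265e+00  1.23629640e-03
  1.35890848e+00  1.49117226e+00]
```

View pics/w1.png

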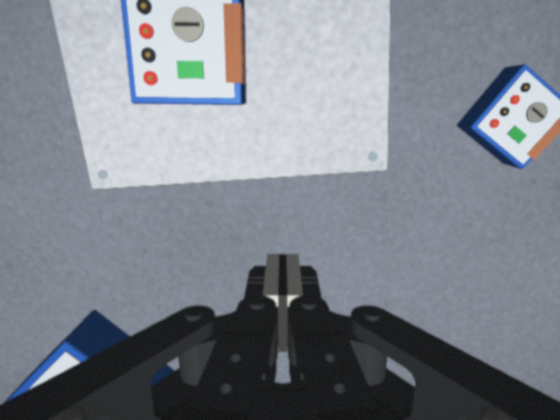

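The wrist view shows the module's rear edge level, from (132,103) to (243,103), so the tool is flush with it in yaw. The larger module at lower left and the smaller one at right are decoys.

```bash
python3 - <<'E'
import pickle;from h import *
c=pickle.load(open('w1.pkl','rb'))
W=ray(c,[[132,103],[243,103]],.052)*1000;print(W)
K=ray(c,[[93,188],[387,169]],.008)*1000;print('board rear corners',K, K[1]-K[0])
y=np.radians(-6.9);r=np.array([[np.cos(y),-np.sin(y)],[np.sin(y),np.cos(y)]])
print('pred',[r@[-195,s]+[616.8,73.5] for s in(110,-200)])
print('rear in board',[r.T@(w-[616.8,73.5]) for w in W])
d=np.radians(-11.2);e=np.array([np.cos(d),np.sin(d)]);n=np.array([-e[1],e[0]])
tgt=W[1]-e*36+n*16;print('target',tgt);dl=tgt-[415.7,5.5];print('tool shift',dl@e,-dl@n)
E
```

```text
[[507.98971373 119.79831851]
 [490.11057107  25.78526227]]
board rear corners [[ 436.31532546  203.68955691]
 [ 398.90772525 -101.2553537 ]] [ -37.40760021 -304.94491061]
pred [array([436.4273706 , 206.12999118]), array([ 399.18495056, -101.62478481])]
rear in board [array([-113.5843442 ,   32.89087179]), array([-120.03956296,  -62.58922371])]
target [457.9039351  48.4729814]
tool shift 33.05333854653711 -50.35202159711446
```

jog_arm(
  series=[
    [[11,-17,0,0,0,0,0],[11,-17,20,0,0,0,0],[11,-16,40,0,0,0,0],[0,0,40,0,0,0,0],[0,0,40,0,0,0,0],[0,0,40,0,0,0,0],[0,0,20,0,0,0,0],[0,0,10,0,0,0,0],[0,0,0,0,0,0,0],[0,0,0,0,0,0,0]],
  ],
)

```text
time_s: 3.15
eef_pos: [0.4574, 0.0482, 0.023]
eef_rot: [-0.001, 0.996, -0.092, 0.0]
wrist_force: [0.4, 0.1, 0.3]
opening: -0.001
grasp_force: 0.0
```

jog_arm(
  series=[
    [[0,-12,0,0,0,0,0],[6,-12,0,0,0,0,0],[10,0,0,0,0,0,0],[5,0,0,0,0,0,0],[4,0,0,0,0,0,0],[4,0,0,0,0,0,0],[4,0,0,0,0,0,0],[4,0,0,0,0,0,0],[3,0,0,0,0,0,0],[0,0,0,0,0,0,0]],
  ],
)

```text
time_s: 4.15
eef_pos: [0.5007, 0.0646, 0.0219]
eef_rot: [-0.001, 0.996, -0.092, -0.0]
wrist_force: [-0.1, 0.4, 0.0]
opening: -0.001
grasp_force: 0.0
```

```bash
cat > look.py <<'E'
from bench import ctrl
from h import *
import sys
c=ctrl.camera('top');f=c['frame'];hsv=cv2.cvtColor(f,cv2.COLOR_BGR2HSV);H,S,V=cv2.split(hsv)
o=ctrl.get_obs()
b=((H>100)&(H<125)&(S>130)).astype(np.uint8);b[:86]=0;b[245:]=0;b[:,:200]=0;b[:,350:]=0
pts=np.argwhere(b)[:,::-1]
y=np.radians(-7.0);r=np.array([[np.cos(y),-np.sin(y)],[np.sin(y),np.cos(y)]]);P=np.array([616.5,72.7])
w=(ray(c,pts,.052)*1000-P)@r
rc=cv2.minAreaRect(w.astype(np.float32));print('module board-frame',rc)
cu=(H>3)&(H<16)&(S>90)&(S<200)&(V>100);cu=cu&(cv2.dilate(b,np.ones((9,9)))>0)
print('copper',((ray(c,np.argwhere(cu)[:,::-1],.052)*1000-P)@r).mean(0))
q=o['eef_rot'];e=o['eef_pos'][:2]*1000
print('tcp board',(e-P)@r,'z',o['eef_pos'][2],'yaw rel board',np.degrees(2*np.arctan2(q[2],q[1]))+7.0,'F board',np.asarray(o['wrist_force'])[:2]@r,o['wrist_force'][2],o['time_s'])
if len(sys.argv)>1:cv2.imwrite(f'pics/{sys.argv[1]}.png',cv2.resize(f[85:250,195:355],None,fx=3.6,fy=3.6,interpolation=cv2.INTER_CUBIC))
E
python3 look.py t1
```

```text
module board-frame ((-8.64491081237793, -10.357124328613281), (77.86569213867188, 6.718320369720459), 88.8709716796875)
copper [nan nan]
tcp board [-114.06463008  -22.11442144] z 0.02197683570461875 yaw rel board -3.5822131815621017 F board [ 0.24097861 -0.21052675] -0.6373195172938723 4.2look.py:12: RuntimeWarning: Mean of empty slice.
  print('copper',((ray(c,np.argwhere(cu)[:,::-1],.052)*1000-P)@r).mean(0))
  ret = um.true_divide(
```

View pics/t1.png

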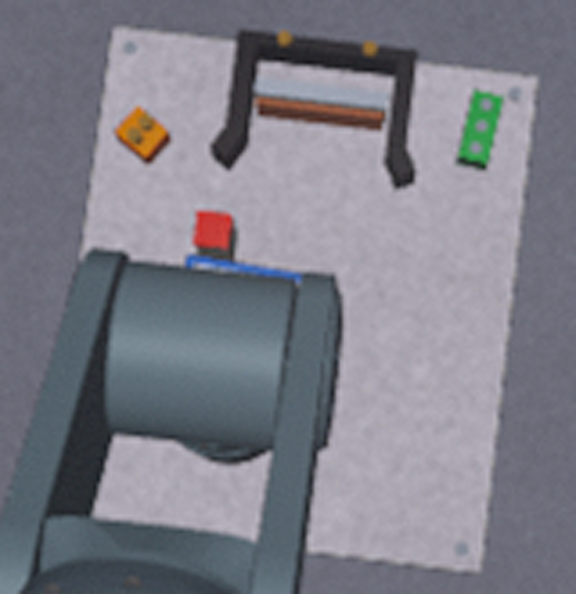

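The top view is mostly hidden by the arm. The blue front rim at crop (190–300,262–275) is square to the board, about 6 mm short of the post. I'll close that gap, move the finger to the right side and start the swivel.

jog_arm(
  series=[
    [[3,0,0,0,0,0,0],[3,0,0,0,0,0,0],[-6,0,0,0,0,0,0],[0,18,0,0,0,-0.065,0],[4,0,0,0,0,0,0],[4,0,0,0,0,0,0],[2.6,5,0,0,0,-0.06,0],[2.6,6.3,0,0,0,-0.06,0],[2.6,6.3,0,0,0,-0.06,0],[2.6,6.3,0,0,0,-0.06,0]],
  ],
)

```text
time_s: 5.2
eef_pos: [0.5137, 0.0224, 0.0214]
eef_rot: [-0.001, 0.998, 0.061, -0.001]
wrist_force: [-2.5, -1.1, -0.4]
opening: 0.001
grasp_force: 1.3
```

```bash
cat > wl.py <<'E'
from bench import ctrl
from h import *
import sys
c=ctrl.camera('wrist');o=ctrl.get_obs();f=c['frame'];H,S,V=cv2.split(cv2.cvtColor(f,cv2.COLOR_BGR2HSV))
y=np.radians(-7.0);r=np.array([[np.cos(y),-np.sin(y)],[np.sin(y),np.cos(y)]]);P=np.array([616.5,72.7])
q=o['eef_rot'];print('tcp board',(o['eef_pos'][:2]*1000-P)@r,'z',o['eef_pos'][2],'yaw rel',np.degrees(2*np.arctan2(q[2],q[1]))+7.0,'F board',np.asarray(o['wrist_force'])[:2]@r,o['wrist_force'][2],o['time_s'])
red=((H<6)|(H>174))&(S>150)&(V>60);k=[k for k in big(red) if cv2.contourArea(k)>1500]
if k:print('cap',[((ray(c,x.reshape(-1,2),.066)*1000-P)@r).mean(0).round(1) for x in k])
m=((H>100)&(H<125)&(S>130)).astype(np.uint8)
for k in big(m)[:3]:
    if cv2.contourArea(k)<300: continue
    w=((ray(c,k.reshape(-1,2),.052)*1000-P)@r).astype(np.float32);rc=cv2.minAreaRect(w);print('blue',rc,cv2.boxPoints(rc).round(1).tolist())
if len(sys.argv)>1:cv2.imwrite(f'pics/{sys.argv[1]}.png',f)
E
python3 wl.py w2
```

```text
tcp board [-94.94784165 -63.33248089] z 0.02161497829227534 yaw rel 14.136366904157729 F board [-3.02331505 -2.6095439 ] -0.9023414227604151 5.25
blue ((-49.206932067871094, -25.287567138671875), (84.59769439697266, 94.93042755126953), 11.255144119262695) [[-100.0, 13.0], [-81.4000015258789, -80.0999984741211], [1.5, -63.599998474121094], [-17.0, 29.5]]
blue ((-0.1221165657043457, -60.258026123046875), (10.291682243347168, 4.81052827835083), 12.042024612426758) [[-5.699999809265137, -59.0], [-4.699999809265137, -63.70000076293945], [5.400000095367432, -61.5], [4.400000095367432, -56.79999923706055]]
```

View pics/w2.png

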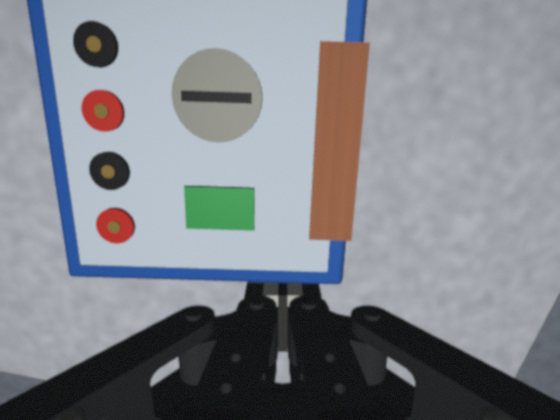

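The wrist view shows the module turned about 13°, flush with the finger at (283,280), about 21 mm from the right rear corner at (340,280). I'll continue the orbit.

jog_arm(
  series=[
    [[2.6,6.2,0,0,0,-0.06,0],[2.6,6.2,0,0,0,-0.06,0],[2.6,6.2,0,0,0,-0.06,0],[2.6,6.2,0,0,0,-0.06,0],[2.6,6.2,0,0,0,-0.06,0],[2.6,6.2,0,0,0,-0.06,0],[2.6,6.2,0,0,0,-0.06,0],[2.6,6.2,0,0,0,-0.06,0],[2.6,6.2,0,0,0,-0.06,0],[2.6,6.2,0,0,0,-0.06,0]],
  ],
)

```text
time_s: 6.25
eef_pos: [0.5608, -0.0258, 0.0214]
eef_rot: [-0.0, 0.936, 0.353, -0.002]
wrist_force: [-4.6, -7.9, 0.6]
opening: -0.001
grasp_force: 4.3
```

```bash
python3 wl.py w3
```

```text
tcp board [ -41.84774029 -105.04858394] z 0.0216784134355703 yaw rel 48.46123035414463 F board [-1.74757381 -7.87536448] -1.750401069092218 6.3
blue ((-26.18132781982422, -47.2464599609375), (85.39351654052734, 94.16554260253906), 46.200008392333984) [[-89.69999694824219, -45.5], [-21.799999237060547, -110.69999694824219], [37.400001525878906, -49.0], [-30.600000381469727, 16.200000762939453]]
blue ((33.99106979370117, -48.474205017089844), (10.279556274414062, 4.823185443878174), 46.50039291381836) [[28.700000762939453, -50.5], [32.20000076293945, -53.900001525878906], [39.29999923706055, -46.400001525878906], [35.79999923706055, -43.099998474121094]]
```

View pics/w3.png

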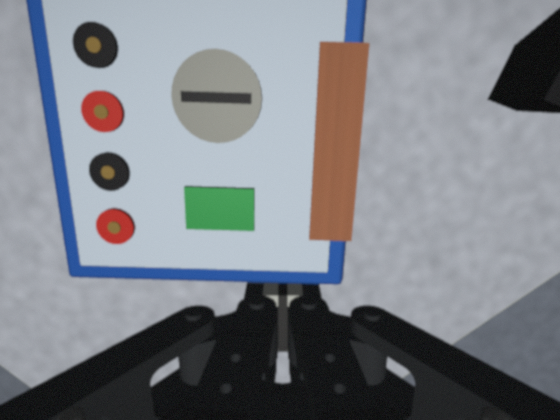

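jog_arm(
  series=[
    [[2.1,6.3,0,0,0,-0.06,0],[2.4,6.3,0,0,0,-0.06,0],[2.4,6.3,0,0,0,-0.06,0],[2.4,6.3,0,0,0,-0.06,0],[2.4,6.3,0,0,0,-0.06,0],[2.4,6.3,0,0,0,-0.06,0],[2.4,6.3,0,0,0,-0.06,0],[2.4,6.3,0,0,0,-0.06,0],[2.4,6.3,0,0,0,-0.06,0],[2.4,6.3,0,0,0,-0.06,0]],
  ],
)

```text
time_s: 7.3
eef_pos: [0.6272, -0.0399, 0.0216]
eef_rot: [0.0, 0.79, 0.613, 0.0]
wrist_force: [0.5, -4.5, -0.8]
opening: 0.0
grasp_force: 2.0
```

```bash
python3 wl.py w4
```

```text
tcp board [  25.23500493 -110.12380741] z 0.021867694801511118 yaw rel 82.82004818282395 F board [ 1.03374448 -4.23607086] -0.7610867980227916 7.35
blue ((5.292087554931641, -53.162322998046875), (85.09741973876953, 94.8112564086914), 80.40650939941406) [[-48.5, -87.19999694824219], [44.900001525878906, -103.0], [59.099998474121094, -19.100000381469727], [-34.400001525878906, -3.299999952316284]]
blue ((55.50959014892578, -20.220874786376953), (10.296991348266602, 4.820633411407471), 81.24653625488281) [[52.29999923706055, -24.899999618530273], [57.099998474121094, -25.700000762939453], [58.70000076293945, -15.5], [53.900001525878906, -14.800000190734863]]
```

jog_arm(
  series=[
    [[2.4,6.3,0,0,0,-0.06,0],[2.4,6.3,0,0,0,-0.06,0],[0,0,0,0,0,0,0],[-25,0,0,0,0,0,0],[0,-40,0,0,0,0,0],[0,-40,0,0,0,0,20],[0,-38,0,0,0,0,45],[0,0,0,0,0,0.145,45],[0,0,0,0,0,0.145,45],[0,0,0,0,0,0.145,45]],
  ],
)

```text
time_s: 8.35
eef_pos: [0.5187, -0.046, 0.0219]
eef_rot: [-0.001, 0.879, 0.478, 0.0]
wrist_force: [0.0, 0.3, 0.5]
opening: 0.527
grasp_force: 0.0
```

jog_arm(
  series=[
    [[0,0,0,0,0,0.145,45],[0,0,0,0,0,0.145,45],[0,0,0,0,0,0.145,45],[0,0,0,0,0,0.145,45],[0,0,0,0,0,0.145,45],[0,0,0,0,0,0.145,45],[0,0,0,0,0,0.145,45],[0,0,0,0,0,0.12,45],[0,0,0,0,0,0,45],[0,0,0,0,0,0,45]],
  ],
)

```text
time_s: 9.35
eef_pos: [0.5189, -0.0462, 0.0217]
eef_rot: [-0.001, 0.998, -0.064, -0.001]
wrist_force: [-0.3, -0.2, -0.2]
opening: 0.525
grasp_force: 0.0
```

```bash
python3 wl.py w5;python3 look.py t2
```

```text
tcp board [ -82.28963941 -130.02612504] z 0.02172429549813408 yaw rel -0.31715075533053394 F board [0.67110837 0.33179589] 0.13487032975327545 9.4
blue ((-9.346405029296875, -72.72615814208984), (63.26095962524414, 53.02308654785156), 88.82493591308594) [[-36.5, -103.80000305175781], [16.5, -104.9000015258789], [17.799999237060547, -41.599998474121094], [-35.20000076293945, -40.599998474121094]]
module board-frame ((11.515430450439453, -46.03849411010742), (93.96107482910156, 94.92493438720703), 88.89899444580078)
copper [ 56.19479635 -42.92791467]
tcp board [ -82.31176987 -130.09093256] z 0.02168731076782753 yaw rel board -0.3343379757636473 F board [-0.17590269 -0.22923921] -0.31307902877523464 9.45
```

View pics/t2.png

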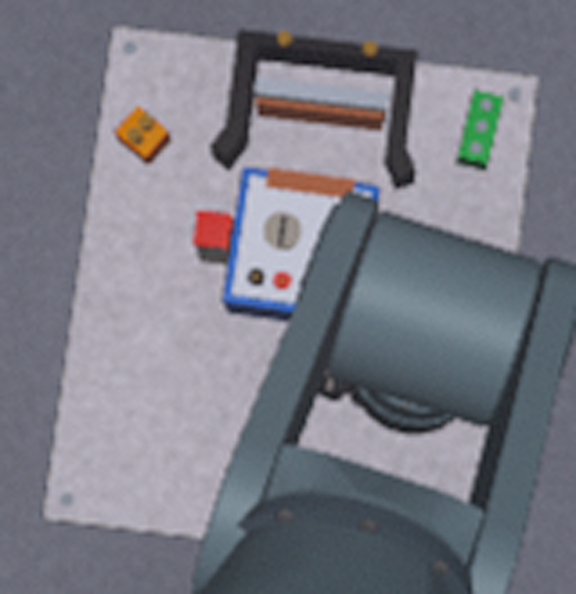

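The top view shows the module square against the post's side, with its copper facing the dock at crop (310,182). Its trailing edge is near (275,305). Next is the two-finger push from behind.

jog_arm(
  series=[
    [[0,-25,0,0,0,0,45],[0,-30,0,0,0,-0.005,45],[0,-27,0,0,0,0,45],[10,0,0,0,0,0,45],[10,0,0,0,0,0,45],[6,0,0,0,0,0,45],[4,0,0,0,0,0,45],[4,0,0,0,0,0,45],[3,0,0,0,0,0,45],[3,0,0,0,0,0,45]],
  ],
)

```text
time_s: 10.45
eef_pos: [0.5676, 0.0293, 0.0212]
eef_rot: [-0.001, 0.998, -0.062, -0.003]
wrist_force: [-5.6, -1.4, 3.5]
opening: 0.528
grasp_force: 3.0
```

```bash
python3 wl.py w6
```

```text
tcp board [-42.59004708 -49.04678283] z 0.0213067564507975 yaw rel -0.14692913449399736 F board [-3.17055871 -2.15049457] -0.09434255971296157 10.5
cap [array([12. , 11.4])]
blue ((11.400615692138672, -47.11274337768555), (93.91542053222656, 87.99958038330078), 89.81273651123047) [[-32.79999923706055, -93.9000015258789], [55.20000076293945, -94.19999694824219], [55.599998474121094, -0.30000001192092896], [-32.400001525878906, -0.0]]
```

View pics/w6.png

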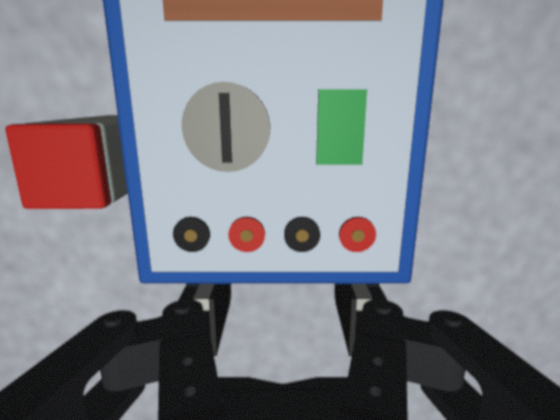

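The wrist view shows both fingers flush on the rear face at row 278, x from 190 to 375. The post cap is at (60,165) against the module's left side. I'll push it into the mouth.

jog_arm(
  series=[
    [[2.5,0,0,0,0,0,45],[2.5,0,0,0,0,0,45],[2.5,0,0,0,0,0,45],[2.5,0,0,0,0,0,45],[2.5,0,0,0,0,0,45],[2.5,0,0,0,0,0,45],[2.5,0,0,0,0,0,45],[2.5,0,0,0,0,0,45],[2.5,0,0,0,0,0,45],[0,0,0,0,0,0,45]],
  ],
)

```text
time_s: 11.5
eef_pos: [0.5908, 0.0266, 0.0212]
eef_rot: [-0.001, 0.998, -0.062, -0.002]
wrist_force: [-3.3, -1.1, -0.3]
opening: 0.525
grasp_force: 1.3
```

```bash
python3 wl.py w7;python3 look.py t3; python3 - <<'E'
# copper plate position from first top picture
import pickle;from h import *
y=np.radians(-7.0);r=np.array([[np.cos(y),-np.sin(y)],[np.sin(y),np.cos(y)]]);P=np.array([616.5,72.7])
for n in('top','side'):
    c=pickle.load(open(n+'.pkl','rb'));H,S,V=cv2.split(cv2.cvtColor(c['frame'],cv2.COLOR_BGR2HSV))
    m=(H>3)&(H<18)&(S>80)&(V>50);pts=np.argwhere(m)[:,::-1]
    for z in(.03,.04):
        w=(ray(c,pts,z)*1000-P)@r;s=(w[:,0]>85)&(w[:,0]<150)&(w[:,1]>-90)&(w[:,1]<-8)
        print(n,z,s.sum(),np.percentile(w[s,0],[2,10,50,90,98]).round(1)if s.any() else'')
    if n=='top':
        u=pts[s];
        for row in range(u[:,1].min()-6,u[:,1].max()+3):print(row,c['frame'][row,283],c['z_map'][row,283])
E
```

```text
tcp board [-19.90897979 -48.82164623] z 0.021224618412639513 yaw rel -0.1344228620478285 F board [-2.7174152  -1.93975983] 0.005799310830526205 11.55
cap [array([12.6, 11.3])]
blue ((34.86267852783203, -47.22304916381836), (95.30802917480469, 87.69923400878906), 89.82173156738281) [[-9.100000381469727, -94.69999694824219], [78.5999984741211, -95.0], [78.9000015258789, 0.30000001192092896], [-8.800000190734863, 0.6000000238418579]]
module board-frame ((0.0, 0.0), (0.0, 0.0), 0.0)
copper [nan nan]
tcp board [-19.85576732 -48.71141438] z 0.02129172233540463 yaw rel board -0.13133890870641007 F board [-2.59054502 -2.62371347] -0.8903437735896085 11.6
top 0.03 155 [106.3 107.4 112.5 117.4 118.5]
top 0.04 158 [103.2 104.2 109.2 114.2 115.2]
106 [179 167 172] 1.0770411
107 [173 161 167] 1.0759485
108 [174 162 160] 1.0446295
109 [176 162 155] 1.0428265
110 [179 163 159] 1.043234
111 [178 163 156] 1.0441834
112 [162 151 144] 1.0421786
113 [114 109 112] 1.048678
114 [ 72  91 138] 1.0409493
115 [ 65  84 138] 1.0422837
116 [50 58 89] 1.0529362
117 [48 54 79] 1.056845
118 [49 55 84] 1.0683326
119 [139 132 141] 1.0716623
120 [179 168 171] 1.0716747
121 [175 163 169] 1.0716265
122 [175 163 168] 1.0730046
side 0.03 124 [ 93.7  96.6 108.3 119.2 121.1]
side 0.04 109 [ 86.   88.4  99.6 109.9 111.8]look.py:12: RuntimeWarning: Mean of empty slice.
  print('copper',((ray(c,np.argwhere(cu)[:,::-1],.052)*1000-P)@r).mean(0))
  ret = um.true_divide(
```

View pics/w7.png

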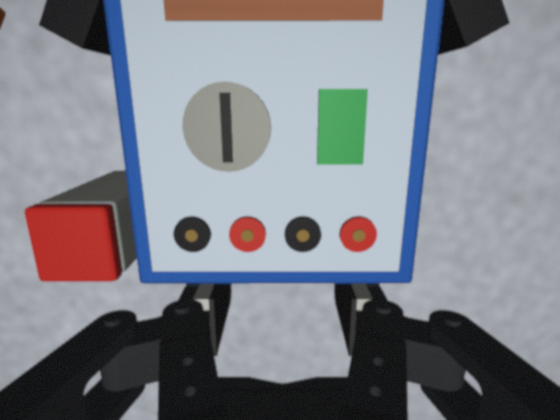

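The wrist view shows the module between the flare tips at (75,25) and (470,25), still square, with the post behind at (80,240). The drag is about 3 N. From the first top picture I estimate the stop face at x of about 113–118 mm. The leading face is now at about 87 mm, so I'll advance 18 mm.

jog_arm(
  series=[
    [[2,0,0,0,0,0,45],[2,0,0,0,0,0,45],[2,0,0,0,0,0,45],[2,0,0,0,0,0,45],[2,0,0,0,0,0,45],[2,0,0,0,0,0,45],[2,0,0,0,0,0,45],[2,0,0,0,0,0,45],[2,0,0,0,0,0,45],[0,0,0,0,0,0,45]],
  ],
)

```text
time_s: 12.6
eef_pos: [0.6099, 0.0246, 0.0218]
eef_rot: [-0.001, 0.998, -0.062, -0.0]
wrist_force: [-0.9, 1.2, 0.1]
opening: 0.524
grasp_force: 0.3
```

```bash
python3 wl.py; python3 look.py t4 2>/dev/null; python3 - <<'E'
import cv2;a=cv2.imread('pics/t4.png');print(a.shape)
E
```

```text
tcp board [ -0.67884924 -48.53617268] z 0.02184563368136024 yaw rel -0.13045811537465735 F board [-0.62214213  0.52954099] 0.09282550693854055 12.65
cap [array([14.5, 12. ])]
blue ((53.92942428588867, -47.541011810302734), (95.32106018066406, 88.23640441894531), 89.81979370117188) [[9.699999809265137, -95.0999984741211], [97.9000015258789, -95.30000305175781], [98.19999694824219, -0.0], [10.0, 0.30000001192092896]]
module board-frame ((0.0, 0.0), (0.0, 0.0), 0.0)
copper [nan nan]
tcp board [ -0.66574924 -48.54361235] z 0.02191018576882182 yaw rel board -0.1301214330031284 F board [ 0.23464139 -0.16800745] 0.3410785608147982 12.7
(594, 576, 3)
```

View pics/t4.png

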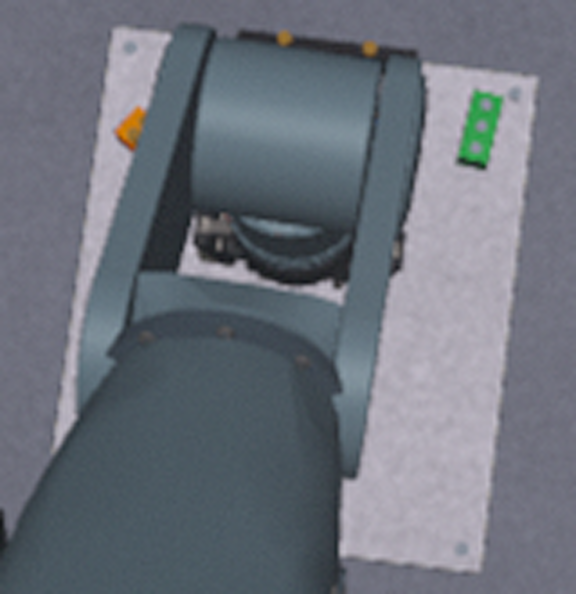

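The top view is now mostly covered by the arm; the adapter at (130,130) and terminal block at (480,128) are untouched. The drag is near 0 at rest and the leading face is at about 106 mm. I've now viewed 11 pictures, one over the limit of 10, so I'll look at no more and go by force and numbers.

jog_arm(
  series=[
    [[1,0,0,0,0,0,45],[0.5,0,0,0,0,0,45],[0.5,0,0,0,0,0,45],[0.5,0,0,0,0,0,45],[0.5,0,0,0,0,0,45],[0,0,0,0,0,0,45],[0,0,0,0,0,0,45],[0,0,0,0,0,0,45],[0,0,0,0,0,0,45],[0,0,0,0,0,0,45]],
  ],
)

```text
time_s: 13.7
eef_pos: [0.6124, 0.0244, 0.0216]
eef_rot: [-0.001, 0.998, -0.062, -0.001]
wrist_force: [-3.5, 0.1, 2.8]
opening: 0.524
grasp_force: 1.6
```

jog_arm(
  series=[
    [[0.5,0,0,0,0,0,45],[0.5,0,0,0,0,0,45],[0.5,0,0,0,0,0,45],[0,0,0,0,0,0,45],[0,0,0,0,0,0,45],[0,0,0,0,0,0,45],[0,0,0,0,0,0,45],[0,0,0,0,0,0,45],[0,0,0,0,0,0,45],[0,0,0,0,0,0,45]],
  ],
)

```text
time_s: 14.7
eef_pos: [0.6139, 0.0241, 0.0217]
eef_rot: [-0.001, 0.998, -0.062, -0.001]
wrist_force: [-2.5, 0.7, 0.3]
opening: 0.526
grasp_force: 1.0
```

```bash
python3 wl.py|head -1
```

```text
tcp board [  3.37806036 -48.55977193] z 0.02167441329455645 yaw rel -0.13056632618939368 F board [-2.07303313  0.44543339] 1.314260457667809 14.75
```

jog_arm(
  series=[
    [[0.4,0,0,0,0,0,45],[0.4,0,0,0,0,0,45],[0.4,0,0,0,0,0,45],[0,0,0,0,0,0,45],[0,0,0,0,0,0,45],[0,0,0,0,0,0,45],[0,0,0,0,0,0,45],[0,0,0,0,0,0,45],[0,0,0,0,0,0,45],[0,0,0,0,0,0,45]],
  ],
)

```text
time_s: 15.75
eef_pos: [0.6148, 0.024, 0.0217]
eef_rot: [-0.001, 0.998, -0.062, -0.001]
wrist_force: [-5.4, 1.1, 3.5]
opening: 0.525
grasp_force: 2.6
```

```bash
python3 wl.py|head -1
```

```text
tcp board [  4.21217293 -48.54704726] z 0.02164337153502297 yaw rel -0.1245342396961604 F board [-5.17495994 -0.05409244] 3.4696151703028866 15.8
```

jog_arm(
  series=[
    [[0.2,0,0,0,0,0,45],[0.2,0,0,0,0,0,45],[0,0,0,0,0,0,45],[0,0,0,0,0,0,45],[0,0,0,0,0,0,45],[0,0,0,0,0,0,45],[0,0,0,0,0,0,45],[0,0,0,0,0,0,45],[0,0,0,0,0,0,45],[0,0,0,0,0,0,45]],
  ],
)

```text
time_s: 16.8
eef_pos: [0.6153, 0.0239, 0.0216]
eef_rot: [-0.001, 0.998, -0.062, -0.001]
wrist_force: [-5.6, 0.3, 2.7]
opening: 0.525
grasp_force: 2.5
```

```bash
python3 wl.py|head -1
```

```text
tcp board [  4.78622344 -48.53979292] z 0.021655029323914367 yaw rel -0.12775187833397617 F board [-4.49431388  0.19402182] 3.8256542263119035 16.85
```

Moved 0.5 mm with no rise in force, so it isn't at the stop yet.

jog_arm(
  series=[
    [[0.2,0,0,0,0,0,45],[0.2,0,0,0,0,0,45],[0.2,0,0,0,0,0,45],[0.2,0,0,0,0,0,45],[0,0,0,0,0,0,45],[0,0,0,0,0,0,45],[0,0,0,0,0,0,45],[0,0,0,0,0,0,45],[0,0,0,0,0,0,45],[0,0,0,0,0,0,45]],
  ],
)

```text
time_s: 17.85
eef_pos: [0.6161, 0.0238, 0.0216]
eef_rot: [-0.001, 0.998, -0.062, -0.001]
wrist_force: [-5.3, 0.4, 4.0]
opening: 0.528
grasp_force: 2.5
```

```bash
python3 wl.py|head -1
```

```text
tcp board [  5.62789129 -48.53431485] z 0.021643474682222576 yaw rel -0.12779069641427832 F board [-5.64130765 -0.38256469] 4.044100520562777 17.9
```

jog_arm(
  series=[
    [[0.2,0,0,0,0,0,45],[0.2,0,0,0,0,0,45],[0.2,0,0,0,0,0,45],[0.2,0,0,0,0,0,45],[0,0,0,0,0,0,45],[0,0,0,0,0,0,45],[0,0,0,0,0,0,45],[0,0,0,0,0,0,45],[0,0,0,0,0,0,45],[0,0,0,0,0,0,45]],
  ],
)

```text
time_s: 18.9
eef_pos: [0.6169, 0.0238, 0.0217]
eef_rot: [-0.001, 0.998, -0.062, -0.001]
wrist_force: [-5.2, 0.1, 4.7]
opening: 0.528
grasp_force: 2.6
```

```bash
python3 wl.py|head -1
```

```text
tcp board [  6.37781039 -48.52699184] z 0.021657534866137702 yaw rel -0.12335819722326402 F board [-3.88541121 -0.17127111] 2.6319191386597467 18.95
```

jog_arm(
  series=[
    [[0.2,0,0,0,0,0,45],[0.2,0,0,0,0,0,45],[0.2,0,0,0,0,0,45],[0.2,0,0,0,0,0,45],[0,0,0,0,0,0,45],[0,0,0,0,0,0,45],[0,0,0,0,0,0,45],[0,0,0,0,0,0,45],[0,0,0,0,0,0,45],[0,0,0,0,0,0,45]],
  ],
)

```text
time_s: 19.95
eef_pos: [0.617, 0.0237, 0.0217]
eef_rot: [-0.001, 0.998, -0.062, -0.002]
wrist_force: [-7.6, 0.2, 6.4]
opening: 0.528
grasp_force: 4.1
```

```bash
python3 wl.py|head -1
```

```text
tcp board [  6.44000429 -48.53159917] z 0.02165671404624375 yaw rel -0.1185637290008037 F board [-8.12647403 -0.90074608] 5.7246589358233635 20.0
```

The advance stalled (0.06 mm moved for 0.8 mm commanded) and the force rose to about 8 N, so the module is home. At roughly 5 N/mm I'll add 0.3 mm to press at about 9.3 N, and average several readings.

jog_arm(
  series=[
    [[0.15,0,0,0,0,0,45],[0.15,0,0,0,0,0,45],[0,0,0,0,0,0,45],[0,0,0,0,0,0,45],[0,0,0,0,0,0,45],[0,0,0,0,0,0,45],[0,0,0,0,0,0,45],[0,0,0,0,0,0,45],[0,0,0,0,0,0,45],[0,0,0,0,0,0,45]],
  ],
)

```text
time_s: 21.0
eef_pos: [0.6169, 0.0237, 0.0216]
eef_rot: [-0.001, 0.998, -0.062, -0.002]
wrist_force: [-9.9, 0.1, 7.6]
opening: 0.525
grasp_force: 4.8
```

```bash
for i in 1 2 3 4 5 6 7 8; do python3 wl.py|head -1; done
```

```text
tcp board [  6.41869722 -48.53358224] z 0.021646061625972435 yaw rel -0.11533329388256064 F board [-9.51789093 -1.41833824] 7.582594349759329 21.05
tcp board [  6.42735437 -48.5409223 ] z 0.021650661204011885 yaw rel -0.1172922810796555 F board [-9.84502767 -0.41566752] 8.016106775393927 21.1
tcp board [  6.44145091 -48.53746435] z 0.021675504350280116 yaw rel -0.11783387013136615 F board [-9.50431032e+00 -1.59642164e-03] 7.3299450683946485 21.15
tcp board [  6.45837664 -48.54384625] z 0.021672149177477947 yaw rel -0.11937056456343864 F board [-8.64982452 -0.52576057] 7.362037601026332 21.2
tcp board [  6.44488934 -48.54747236] z 0.021663761468990194 yaw rel -0.11772611669884547 F board [-9.02874831 -1.03599694] 8.619752374554517 21.25
tcp board [  6.4110948  -48.52395516] z 0.02162402162085009 yaw rel -0.11529172994389825 F board [-9.60835958 -0.47063825] 7.296565993561927 21.3
tcp board [  6.43126238 -48.53620295] z 0.021646530974134506 yaw rel -0.11704637320312195 F board [-9.3453269  -1.10794468] 7.939505824620075 21.35
tcp board [  6.45425364 -48.54853201] z 0.021658617726261403 yaw rel -0.1173181963471146 F board [-8.3623502 -0.3495364] 8.123176357723137 21.4
```

The push averages 9.25 N and has been steady for over 1 s. The fingers also bear down about 7.7 N, so I'll ease that slightly and hold a little longer to let the push reach the stop.

jog_arm(
  series=[
    [[0,0,-0.2,0,0,0,45],[0,0,-0.2,0,0,0,45],[0,0,-0.2,0,0,0,45],[0.05,0,-0.2,0,0,0,45],[0,0,-0.2,0,0,0,45],[0,0,0,0,0,0,45],[0,0,0,0,0,0,45],[0,0,0,0,0,0,45],[0,0,0,0,0,0,45],[0,0,0,0,0,0,45]],
  ],
)

```text
time_s: 22.4
eef_pos: [0.6171, 0.0237, 0.0217]
eef_rot: [-0.001, 0.998, -0.062, -0.002]
wrist_force: [-5.7, 0.1, -0.1]
opening: 0.527
grasp_force: 2.7
```

```bash
for i in 1 2 3 4 5 6; do python3 wl.py|head -1; done
```

```text
tcp board [  6.5493796 -48.6154788] z 0.02173520207223311 yaw rel -0.1172905063294154 F board [-5.31612908 -1.00078178] -0.8584302309887565 22.45
tcp board [  6.55095407 -48.57965545] z 0.0217342205064919 yaw rel -0.11666209442832542 F board [-5.03096902 -0.06154453] 0.6885664495104604 22.5
tcp board [  6.55257909 -48.60801709] z 0.021737276103878603 yaw rel -0.1153346116078664 F board [-4.93877322 -1.15759631] -0.46605107791006395 22.55
tcp board [  6.51676229 -48.61246511] z 0.021720444227756715 yaw rel -0.11938772817280352 F board [-4.79139653 -1.14244236] 0.11014460365804354 22.6
tcp board [  6.50863281 -48.60392503] z 0.021709322212280238 yaw rel -0.11685039987437573 F board [-5.16400864 -0.34510454] -0.002730651795189526 22.65
tcp board [  6.5360794  -48.57660928] z 0.021708754856682586 yaw rel -0.11189059325664807 F board [-5.70416044 -0.088155  ] 0.42400915201719874 22.7
```

jog_arm(
  series=[
    [[0.2,0,-0.1,0,0,0,45],[0.2,0,-0.1,0,0,0,45],[0.2,0,-0.1,0,0,0,45],[0.2,0,-0.1,0,0,0,45],[0.2,0,-0.1,0,0,0,45],[0,0,0,0,0,0,45],[0,0,0,0,0,0,45],[0,0,0,0,0,0,45],[0,0,0,0,0,0,45],[0,0,0,0,0,0,45]],
  ],
)

```text
time_s: 23.7
eef_pos: [0.6171, 0.0236, 0.0218]
eef_rot: [-0.001, 0.998, -0.062, -0.003]
wrist_force: [-7.9, -0.4, 1.0]
opening: 0.526
grasp_force: 3.8
```

```bash
for i in 1 2 3 4 5 6; do python3 wl.py|head -1; done
```

```text
tcp board [  6.62378039 -48.66567366] z 0.02181161022313064 yaw rel -0.10529802503718066 F board [-7.75222435 -0.44269888] 0.19657979547489002 23.75
tcp board [  6.57242067 -48.63552171] z 0.021777970919399654 yaw rel -0.10502722091244276 F board [-7.30296441 -0.91720322] 0.04184189539577943 23.8
tcp board [  6.60703042 -48.65472728] z 0.021796958976303706 yaw rel -0.10577742095397635 F board [-7.77110205 -0.94097366] 0.023292530083922625 23.85
tcp board [  6.61668555 -48.66713453] z 0.021794072527472622 yaw rel -0.10716637944082841 F board [-7.08226877 -1.80834421] 0.21364292493485607 23.9
tcp board [  6.60744868 -48.67559158] z 0.021774961454034267 yaw rel -0.10819663539519464 F board [-7.18333244 -1.07272684] -0.369065353628348 23.95
tcp board [  6.62019943 -48.66259022] z 0.021820084411013543 yaw rel -0.10732865930200308 F board [-8.44978042 -1.89371276] -0.3677643703731811 24.0
```

jog_arm(
  series=[
    [[0.2,0,0,0,0,0,45],[0.2,0,0,0,0,0,45],[0,0,0,0,0,0,45],[0,0,0,0,0,0,45],[0,0,0,0,0,0,45],[0,0,0,0,0,0,45],[0,0,0,0,0,0,45],[0,0,0,0,0,0,45],[0,0,0,0,0,0,45],[0,0,0,0,0,0,45]],
  ],
)

```text
time_s: 25.0
eef_pos: [0.6171, 0.0236, 0.0217]
eef_rot: [-0.001, 0.998, -0.062, -0.003]
wrist_force: [-9.2, -0.5, 1.3]
opening: 0.527
grasp_force: 4.4
```

```bash
for i in 1 2 3 4 5 6; do python3 wl.py|head -1; done
```

```text
tcp board [  6.63525233 -48.67154708] z 0.021736779741045747 yaw rel -0.10073938909125779 F board [-9.24811046 -1.45167963] 1.0696686841994616 25.05
tcp board [  6.63044976 -48.65447961] z 0.021737912272311626 yaw rel -0.10211845343980919 F board [-9.25027222 -1.63225352] 1.0653498132967747 25.1
tcp board [  6.63536611 -48.66214167] z 0.021756288156518366 yaw rel -0.09867533536087958 F board [-8.45293822 -1.67714307] 1.7390739418155414 25.15
tcp board [  6.65204024 -48.68350954] z 0.021758070843757596 yaw rel -0.10437491872072968 F board [-9.74942858 -1.91188193] 1.7902829728775522 25.2
tcp board [  6.62538796 -48.69458555] z 0.021740513681029503 yaw rel -0.10244057605626988 F board [-9.96244382 -0.95200098] 1.9206393043278034 25.25
tcp board [  6.63768366 -48.67636329] z 0.02173381503023082 yaw rel -0.09930562387449449 F board [-9.24061555 -1.49764471] 0.9316709587531876 25.3
```

jog_arm(
  series=[
    [[0.1,0,0,0,0,0,45],[0,0,0,0,0,0,45],[0,0,0,0,0,0,45],[0,0,0,0,0,0,45],[0,0,0,0,0,0,45],[0,0,0,0,0,0,45],[0,0,0,0,0,0,45],[0,0,0,0,0,0,45],[0,0,0,0,0,0,45],[0,0,0,0,0,0,45]],
  ],
)

```text
time_s: 26.3
eef_pos: [0.6171, 0.0236, 0.0217]
eef_rot: [-0.001, 0.998, -0.062, -0.003]
wrist_force: [-9.8, -0.4, 0.7]
opening: 0.526
grasp_force: 4.7
```

jog_arm(
  series=[
    [[-0.5,0,0,0,0,0,45],[-0.5,0,0,0,0,0,45],[-1,0,0,0,0,0,45],[-3,0,0,0,0,0,45],[-10,0,0,0,0,0,45],[-25,0,0,0,0,0,45],[-40,0,0,0,0,0,45],[-20,0,-40,0,0,0,45],[0,0,-40,0,0,0,45],[0,0,-40,0,0,0,45]],
  ],
)

```text
time_s: 27.3
eef_pos: [0.5197, 0.0359, 0.1449]
eef_rot: [-0.001, 0.998, -0.062, -0.0]
wrist_force: [0.5, -0.3, 0.4]
opening: 0.528
grasp_force: 0.0
```

jog_arm(
  series=[
    [[-30,0,-40,0,0,0,45],[-45,0,0,0,0,0,45],[-45,0,0,0,0,0,45],[-45,0,0,0,0,0,45],[-30,0,0,0,0,0,45],[0,0,0,0,0,0,45],[0,0,0,0,0,0,45],[0,0,0,0,0,0,45],[0,0,0,0,0,0,45],[0,0,0,0,0,0,45]],
  ],
)

```text
time_s: 28.3
eef_pos: [0.3276, 0.0596, 0.1835]
eef_rot: [-0.001, 0.998, -0.062, -0.001]
wrist_force: [0.5, -0.7, -0.8]
opening: 0.523
grasp_force: 0.0
```

```bash
python3 look.py t9;python3 wl.py w9; python3 - <<'E'
from bench import ctrl;print(ctrl.get_obs()['eef_pos'])
E
```

```text
module board-frame ((64.6625747680664, -46.49809646606445), (95.07060241699219, 95.11148071289062), 0.03828171640634537)
copper [108.56822653 -49.43231423]
tcp board [-285.28409176  -48.19832027] z 0.18344489555753246 yaw rel board -0.1376386985644995 F board [ 0.47001511 -0.5636609 ] 0.33606504092371964 28.35
tcp board [-285.39429729  -48.2013747 ] z 0.1834029611471564 yaw rel -0.13490954919842668 F board [-0.59186472  0.46349139] 0.11755140168539974 28.4
blue ((-361.48162841796875, 128.5009765625), (143.83761596679688, 74.830810546875), 89.8796615600586) [[-399.0, 56.70000076293945], [-324.20001220703125, 56.5], [-323.8999938964844, 200.3000030517578], [-398.70001220703125, 200.5]]
[0.32735872 0.05963873 0.18340296]
```

```bash
python3 - <<'E'
from bench import ctrl
from h import *
c=ctrl.camera('top');y=np.radians(-7.0);r=np.array([[np.cos(y),-np.sin(y)],[np.sin(y),np.cos(y)]]);P=np.array([616.5,72.7])
for row in range(104,126):
    for u in(270,283,):
        w=(ray(c,[[u,row]],.038)*1000-P)@r;print(row,u,w[0].round(1),c['frame'][row,u],round(float(c['z_map'][row,u]),3),end=' | ')
    print()
E
```

```text
104 270 [136.3  -9.5] [164 154 159] 1.083 | 104 283 [140.3 -42.2] [158 148 153] 1.078 | 
105 270 [133.7  -9.9] [160 151 155] 1.076 | 105 283 [137.7 -42.5] [171 161 165] 1.077 | 
106 270 [131.1 -10.2] [163 151 152] 1.045 | 106 283 [135.2 -42.8] [169 158 163] 1.077 | 
107 270 [128.6 -10.5] [166 153 148] 1.044 | 107 283 [132.6 -43.2] [167 157 161] 1.076 | 
108 270 [126.  -10.9] [169 155 149] 1.044 | 108 283 [130.  -43.5] [169 155 154] 1.045 | 
109 270 [123.4 -11.2] [169 155 150] 1.047 | 109 283 [127.4 -43.8] [171 158 151] 1.046 | 
110 270 [120.8 -11.5] [169 156 151] 1.043 | 110 283 [124.9 -44.1] [172 156 149] 1.042 | 
111 270 [118.3 -11.9] [161 131 116] 1.031 | 111 283 [122.3 -44.5] [162 150 153] 1.044 | 
112 270 [115.7 -12.2] [161  86  46] 1.034 | 112 283 [119.7 -44.8] [110 117 151] 1.027 | 
113 270 [113.1 -12.5] [188 142 124] 1.033 | 113 283 [117.1 -45.1] [ 64  91 152] 1.028 | 
114 270 [110.5 -12.9] [197 181 173] 1.026 | 114 283 [114.6 -45.4] [ 66  91 152] 1.027 | 
115 270 [108.  -13.2] [200 185 180] 1.026 | 115 283 [112.  -45.8] [ 66  91 149] 1.027 | 
116 270 [105.4 -13.5] [198 183 1
[... 156 characters left out ...]
00.3 -14.2] [195 181 179] 1.027 | 118 283 [104.3 -46.7] [179 170 177] 1.025 | 
119 270 [ 97.7 -14.5] [195 181 180] 1.029 | 119 283 [101.7 -47.1] [199 184 180] 1.026 | 
120 270 [ 95.2 -14.9] [197 183 180] 1.024 | 120 283 [ 99.2 -47.4] [196 182 179] 1.026 | 
121 270 [ 92.6 -15.2] [193 179 178] 1.028 | 121 283 [ 96.6 -47.7] [193 181 177] 1.026 | 
122 270 [ 90.  -15.5] [195 182 178] 1.026 | 122 283 [ 94.1 -48. ] [196 182 180] 1.027 | 
123 270 [ 87.5 -15.9] [196 183 180] 1.024 | 123 283 [ 91.5 -48.4] [195 183 180] 1.026 | 
124 270 [ 84.9 -16.2] [199 185 183] 1.025 | 124 283 [ 89.  -48.7] [195 181 179] 1.023 | 
125 270 [ 82.4 -16.5] [197 183 179] 1.024 | 125 283 [ 86.4 -49. ] [196 182 180] 1.026 |
```

The module's leading edge goes straight into the grey stop with no gap and no plate showing, so it is home.

```bash
python3 -c "
from bench import ctrl;print(ctrl.hand_in())"
```

```text
the job is handed in; nothing more can be done
None
```

I swivelled the module a quarter turn round the post and slid it home square against the back stop. I held it there for over 1 s at about 9.3–9.8 N measured at the wrist, then let go and handed it in after about 28 s. Every force I read stayed below 10 N, but most readings were only at the end of a move, so brief peaks in between were not seen. I viewed 11 pictures, one over the limit of 10.

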